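# Clamp a tooth stub in the collet holder

### The job

Take the stub with the rounded tooth crown out of the rack and push its shank gently, until it is fully home, down into the upright collet holder. Then turn the holder's hexagonal nut clockwise (seen from above) until the collet has a firm grip on the shank, feeling for the bite and not overtightening it, and let go. Leave the other two stubs standing in the rack.

Things in the scene. Friction and masses are not known exactly. Their poses are not given: they have to be found in the camera images.
- stub_round: The stub to clamp: upright aluminium pin, 68 mm tall, 40-70 g, origin at the centre of its foot, z up. Shank 10 mm across, 40 mm long, foot chamfered over 4 mm to 7 mm across; then a round grip 14 mm across up to 62 mm; then a white rounded crown. It stands in one of the rack's holes. Take it near 58 mm above the foot, so that the fingertips stay clear of the nut when it is home.
- stub_disc: Bystander in the rack: the same shank and grip, but topped by a flat white disc 26 mm across, 62 mm tall. Origin at the foot.
- stub_cone: Bystander in the rack: the same shank and grip, but topped by a pointed white cone, 80 mm tall. Origin at the foot.
- rack: Fixed grey block 70 x 190 x 40 mm (its own x, y, z), origin at the centre of its underside. Three holes 12 mm wide and 30 mm deep at y = -60, 0 and +60 mm; which stub stands in which varies. The stubs' feet are 10 mm above the table.
- nut: Steel hex nut, 36 mm across flats, 26 mm tall, on a fixed round holder (post 28 mm across below it, base 100 mm across, 22 mm high). Origin on the vertical axis at the nut's top face, 85 mm above the table; flats face its own 0, 60, 120 .. deg. Turning does not raise or lower it. Its start angle is random and it stays where left; regrasp it on the next flats, about 6 mm below its top.
- jaw_a: One of two spring-backed jaws hidden in the bore. The nut has a steady drag of 0.42 N m until they bite, unknown, 0.1 to 1.3 rad clockwise from its start; beyond, the counterclockwise moment on the hand grows 0.6 N m per rad. At rest the drag shows with either sign: judge the change. Best is 0.4 rad past the bite (0.24 N m); 0.22 to 0.6 is good (15 to 50 N a jaw), more is overtight.
- jaw_b: The opposite jaw, likewise: both close by 4 mm per rad of the nut, stiffness 20 N/mm. The jaws' origins lie near the bore's axis, 20 mm below the nut's top; their angle round the bore is random.
- stop: Hard floor of the bore, origin at the centre of its upper face, 51 mm above the table, 34 mm below the nut's top. The bore, 11 mm wide, is in a sleeve inside the nut, rim 2 mm below the nut's top. In the last 6 mm a spring plunger rubs on the shank: the stub needs a push of 2 to 8 N to go home (34 mm of it then stands above the nut). Keep the push on the floor under 40 N.

How it is judged:
By the outcome, as a careful person would: the job done as asked, in the order asked, and still so for the second after the job is handed in, with the robot touching nothing.
It also fails if it takes over 72 s, if anything falls off the work surface, if the arm or the gripper's body presses on something with over 40 N, if the wrist force passes 120 N, or if a joint passes its speed limit or range.

### The arm

A 6-joint arm with a two-finger parallel gripper is mounted at the origin on the work surface. World frame = base frame: x ahead of the robot, y to its left, z up, the work surface at z = 0. Lengths are in m, angles in rad, forces in N, time in s.
With the tool pointing down it reaches from about 0.25 to 0.775 m from the base axis. Payload 4 kg.
Tool frame: the origin (TCP) lies at the very end of the fingers, on their centre line; the grasp point (between the pads) lies 19 mm behind it (env.grip_depth is the distance from the TCP to the grasp point, in m); z points along the fingers, y is the direction in which the jaws open and shut (so a half turn about z gives the same grasp; the last joint's range is limited). The gripper opens to 85 mm and grips with 20 to 120 N. Pads are 22 mm wide; open, the fingers measure 114 mm over their backs; the gripper's body (76 mm by 85 mm) begins 54 mm behind the grasp point. The pads swing forward as they close: fully open they stand 13 mm farther back than shut.
Start: joints at [-1.255, 0.087, 1.371, -0, 1.684, -0.103], TCP at [0.224, -0.502, 0.231] pointing down, gripper open.
Joint ranges: [-3.1, 3.1], [-0.76, 2.03], [0.27, 2.55], [-1.08, 4.22], [0.17, 2.65], [-2.57, 2.57]. Speed limits (rad/s): [2.79, 2.79, 3.14, 3.14, 3.14, 3.14].

### API

Orientations are given as a 3x3 rotation matrix whose columns are the frame's x, y, z axes.
In Python, from bench import env gives the robot as it stands. The module is installed in compiled form; this text tells all that it offers.
- The arm moves only by the shell command python3 -m jog 'ROWS' [FORCE]. ROWS is JSON, a list of rows, each a list of 3 entries, a list of its own where there are three numbers: the turn, a rotation vector about the tool's x, y, z in degrees, then the shift along the tool's x, y, z in cm, then the finger opening in cm, from 0 to 8.54. In form: [[[rx, ry, rz], [dx, dy, dz], claw], ...]. A call has 1 to 8 rows; each row shifts and turns the commanded pose from where the row before left it, along the tool's axes as they then stand; what a row does not reach is not made up. A row lasts 1/10 s, in which the tool goes at most 50 mm and 8.59 degrees, less where a joint would pass 70% of its speed; a pose out of reach is approached as far as the arm can. A call with a gripper value outside its range is refused whole. The fingers move at their own pace and stop on an object; FORCE is the grip in N (left out, the last holds). Time passes only in rows, so rows that do not move let the fingers close. It gives the time, the measured TCP pose, the force and the opening at its end, in the units of the state.
- env.observe(): the state, without advancing time (a new reading comes with each control period).
- env.snapshot(name): name is "side" or "top" or "wrist"; returns a dict with "frame" (384x512x3 uint8, red, green, blue), "K" (3x3 intrinsics, pixels), "R" (3x3) and "t" (3): a world point X has camera coordinates R X + t. Camera axes: x right, y down, z forward; pixel columns grow to the right and rows downward; lengths in m; the calibration is good to about 2 mm. A picture is of the moment at which its call begins. There is no depth.
- env.hand_in(): hands the job in, once; it reports no verdict.
Trained networks look in the newest picture that a camera, given by its name, has taken for a name from the list of things; names that differ only in an ending like _2 or _b are one class to them, and where a whole thing is asked for, a point or a joint stands for the part that bears it (a point fixed in the world has none). Each returns a list of dicts, best first, with "confidence" (0 to 1); they miss things now and then, are a little off and sometimes report something else, mostly with a low value. They report only what shows in the picture. A call takes as long as a camera call.
- env.spot_in(camera, query): "point" ([column, row] in pixels, amid what is visible of it).
The state is a dict: "time": time; "joint_positions": joint angles; "joint_velocities": joint speeds; "effort": joint torques, N m; "position": TCP position; "eef_rot": TCP orientation; "force": force on the tool from outside, world axes, zero at the start; "ft_torque": the same for the moment, N m; "grip_width": finger opening in m.
Only numpy, scipy, OpenCV 4.12 (cv2) and the standard library are available. Lean on these libraries where they do the work, as an engineer would, in place of code of your own. Each camera call takes 0.05 s, during which the arm holds its last target.

## Working session

There is one attempt and no reset: what is moved stays moved. The work goes in short steps, Python scripts to look and compute and a shell command to move; the robot and the scene stay as the last step left them, time stands still between calls to the robot, and variables do not carry over. Pictures are saved under pics/ and viewed, and the job is handed in when it is done.

```bash
mkdir -p pics
cat > h.py <<'E'
import numpy as np, cv2
from bench import env
def snap(cam,name):
    s=env.snapshot(cam); cv2.imwrite('pics/'+name+'.png',cv2.cvtColor(s['frame'],cv2.COLOR_RGB2BGR)); return s
def onplane(s,p,z):
    K,R,t=map(np.array,(s['K'],s['R'],s['t'])); d=R.T@np.linalg.inv(K)@np.array([p[0],p[1],1.]); c=-R.T@t
    return c+d*(z-c[2])/d[2]
def proj(s,X):
    q=np.array(s['K'])@(np.array(s['R'])@np.array(X)+np.array(s['t'])); return q[:2]/q[2]
def tri(obs):
    A=[];b=[]
    for s,p in obs:
        K,R,t=map(np.array,(s['K'],s['R'],s['t'])); d=R.T@np.linalg.inv(K)@np.array([p[0],p[1],1.]); d/=np.linalg.norm(d);c=-R.T@t
        P=np.eye(3)-np.outer(d,d);A.append(P);b.append(P@c)
    return np.linalg.lstsq(np.vstack(A),np.hstack(b),rcond=None)[0]
E
python3 - <<'E'
from h import *
np.set_printoptions(precision=4,suppress=True)
o=env.observe(); print(o)
S={}
for c in ('side','top','wrist'):
    S[c]=snap(c,c+'0'); s=S[c]; print(c,-np.array(s['R']).T@s['t'], np.array(s['K'])[0,0], np.array(s['R'])[2])
    for q in ('stub_round','stub_disc','stub_cone','rack','nut'):
        print(c,q,[(np.round(d['point'],1).tolist(),round(d['confidence'],2)) for d in env.spot_in(c,q)[:3]])
E
```

```text
{'time': 0.0, 'joint_positions': array([-1.2551,  0.088 ,  1.3723, -0.    ,  1.6836, -0.1031]), 'joint_velocities': array([ 0.0008,  0.0007,  0.0009,  0.0002, -0.0008,  0.0002]), 'effort': array([ -0.0015, -35.1861, -31.3275,  -0.0004,   0.0108,   0.    ]), 'position': array([ 0.2235, -0.502 ,  0.2301]), 'eef_rot': array([[ 0.9136,  0.4066, -0.0007],
       [ 0.4066, -0.9136,  0.0022],
       [ 0.0002, -0.0023, -1.    ]]), 'force': array([ 0.3675,  0.1929, -0.1789]), 'ft_torque': array([ 0.0024, -0.0364, -0.0056]), 'grip_width': 0.08558917335854557}
side [ 0.4354 -0.5717  0.5587] 392.17492538051215 [ 0.0968  0.7842 -0.613 ]
side stub_round []
side stub_disc [([283.4, 301.6], 0.74)]
side stub_cone [([288.3, 344.3], 0.5)]
side rack [([284.6, 332.8], 0.75), ([285.0, 343.7], 0.47)]
side nut [([272.3, 149.4], 0.53), ([286.2, 344.0], 0.47)]
top [0.4706 0.023  0.7603] 376.29792654352343 [ 0.0753 -0.017  -0.997 ]
top stub_round [([344.2, 193.7], 0.43)]
top stub_disc []
top stub_cone []
top rack [([367.8, 196.7], 0.93)]
top nut [([152.3, 177.9], 0.53)]
wrist [ 0.2956 -0.4707  0.3735] 324.05592445511076 [-0.2829 -0.1267 -0.9507]
wrist stub_round []
wrist stub_disc []
wrist stub_cone []
wrist rack []
wrist nut []
```

View pics/side0.png

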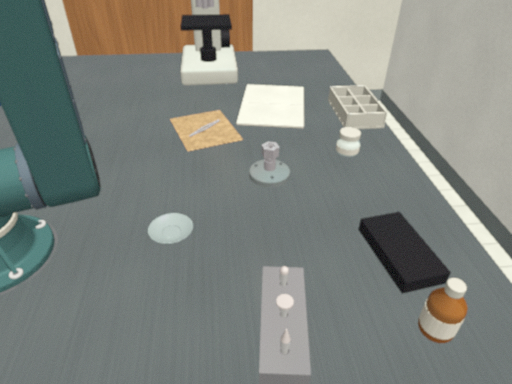

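View pics/top0.png

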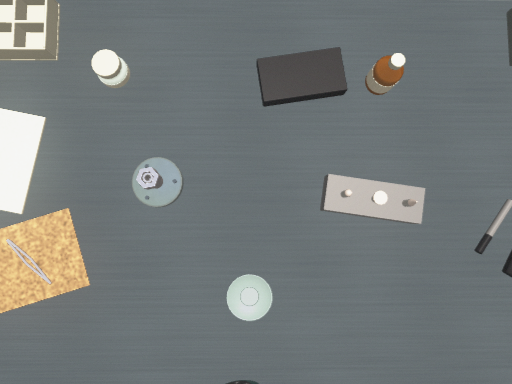

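The side view shows the round-crown stub at the far end of the rack (285,270), then the disc (285,301) and the cone (286,340). The nut is at (271,147). In the top view, the round stub is near (348,193), the disc near (380,198), the cone near (412,202) and the nut near (148,178). I'll zoom in on these.

Run:
```python
import cv2, numpy as np
s=cv2.imread('pics/side0.png');t=cv2.imread('pics/top0.png')
f=lambda im,x,y,w,h,k:cv2.resize(im[y:y+h,x:x+w],None,fx=k,fy=k,interpolation=cv2.INTER_CUBIC)
a=np.hstack([f(s,250,260,66,44,6),f(s,240,135,66,44,6)])
b=np.hstack([f(t,315,170,66,44,6),f(t,125,160,66,44,6)])
cv2.imwrite('pics/z0.png',np.vstack([a,b]))
```

```text
(no output)
```

View pics/z0.png

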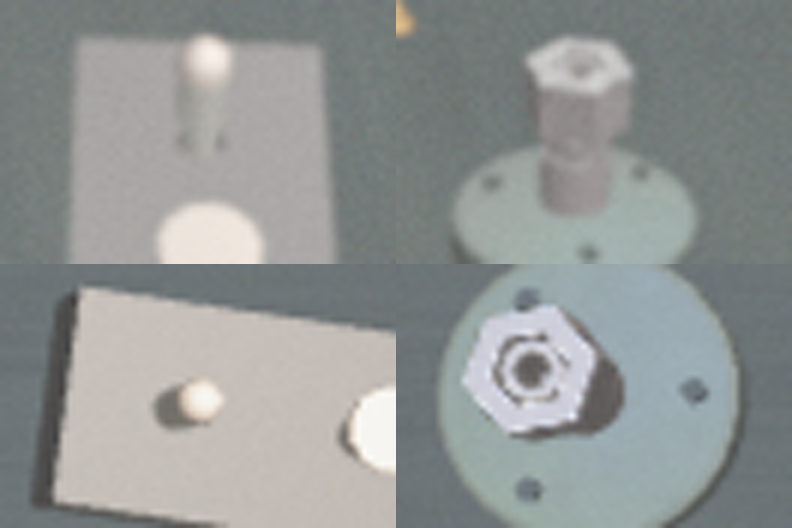

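Run:
```python
from h import *
np.set_printoptions(precision=4,suppress=True)
s=env.snapshot('side');t=env.snapshot('top')
c=lambda x,y,x0,y0,ox,oy:(ox+(x-x0)/6-.4,oy+(y-y0)/6-.4)
cr_t=c(202,400,0,264,315,170);cr_s=c(208,58,0,0,250,260)
print('crown',onplane(t,cr_t,.075),onplane(s,cr_s,.075),tri([(t,cr_t),(s,cr_s)]))
n_t=c(531,370,396,264,125,160);n_s=c(581,66,396,0,240,135)
print('nut',onplane(t,n_t,.085),onplane(s,n_s,.085),tri([(t,n_t),(s,n_s)]))
P=np.array([onplane(t,c(x,y,396,264,125,160),.085) for x,y in [(482,318),(553,305),(597,357),(580,418),(514,432),(464,380)]])
print(P,P.mean(0)); d=P-P.mean(0); a=np.degrees(np.arctan2(d[:,1],d[:,0]));print(a,a%60,np.linalg.norm(d[:,:2],axis=1))
for p in [(80,287),(52,500)]: print('rack',onplane(t,c(*p,0,264,315,170),.04))
for p in [(78,38),(325,45)]: print('rackS',onplane(s,c(*p,0,0,250,260),.04))
print('base',onplane(t,c(590,391,396,264,125,160),.022))
print('disc',onplane(t,(380.5,198),.072),'cone',onplane(t,(412,202),.075))
```

```text
crown [ 0.5281 -0.1569  0.075 ] [ 0.5301 -0.1564  0.075 ] [ 0.529  -0.1569  0.0755]
nut [0.5551 0.2083 0.085 ] [0.5577 0.2102 0.085 ] [0.5561 0.2079 0.0863]
[[0.5708 0.2233 0.085 ]
 [0.5747 0.2021 0.085 ]
 [0.559  0.1887 0.085 ]
 [0.5406 0.1935 0.085 ]
 [0.5365 0.2131 0.085 ]
 [0.5521 0.2283 0.085 ]] [0.5556 0.2082 0.085 ]
[  44.8315  -17.4893  -80.1582 -135.6551  165.6372   99.9028] [44.8315 42.5107 39.8418 44.3449 45.6372 39.9028] [0.0214 0.02   0.0197 0.021  0.0198 0.0204]
rack [ 0.5677 -0.1273  0.04  ]
rack [ 0.499  -0.1171  0.04  ]
rackS [ 0.5006 -0.1151  0.04  ]
rackS [ 0.5715 -0.125   0.04  ]
base [0.556  0.2063 0.022 ]
disc [ 0.5176 -0.2171  0.072 ] cone [ 0.5099 -0.274   0.075 ]
```

```bash
python3 -m jog '[[[0,0,0],[4.2,-1.9,0],8.5],[[0,0,0],[4.2,-1.9,0],8.5],[[0,0,0],[4.2,-1.9,0],8.5],[[0,0,0],[4.2,-1.9,0.5],8.5],[[0,0,0],[4.2,-1.9,0.5],8.5],[[0,0,0],[4.2,-1.9,0.5],8.5],[[0,0,0],[4.2,-1.9,0.5],8.5],[[0,0,0],[4.2,-1.9,0.5],8.5]]' 40; python3 -m jog '[[[0,0,0],[4.2,-1.9,0.5],7],[[0,0,0],[4.2,-1.9,0.5],6],[[0,0,-8],[0,0,0],6],[[0,0,-8],[0,0,0],6],[[0,0,-8],[0,0,0],6],[[0,0,-8],[0,0,0],6],[[0,0,-8],[0,0,0],6],[[0,0,-8],[0,0,0],6]]'; python3 -m jog '[[[0,0,-8],[0,0,0],5],[[0,0,-1.5],[0,0,0],5],[[0,0,0],[0,0,0],5]]'
python3 - <<'E'
from h import *
np.set_printoptions(precision=4,suppress=True)
o=env.observe();print(o['position'],o['eef_rot'],o['joint_positions'],o['force'],o['ft_torque'])
s=snap('wrist','w1'); print(-np.array(s['R']).T@s['t'])
for z in (.075,.078): print(proj(s,[.529,-.157,z]))
for q in ('stub_round','stub_disc'): print([(d['point'],d['confidence']) for d in env.spot_in('wrist',q)[:3]])
E
```

```text
time: 1.8
position: [0.4699, -0.2254, 0.2064]
eef_rot: [[0.914, 0.407, 0.001], [0.407, -0.914, -0.001], [0.0, 0.001, -1.0]]
force: [0.6, -1.5, -0.4]
grip_width: 0.0849
time: 2.6
position: [0.5301, -0.1581, 0.1963]
eef_rot: [[0.303, 0.953, -0.0], [0.953, -0.303, -0.0], [-0.0, -0.0, -1.0]]
force: [-0.2, -0.2, 0.4]
grip_width: 0.0599
time: 2.9
position: [0.5301, -0.1581, 0.1963]
eef_rot: [[0.15, 0.989, 0.0], [0.989, -0.15, -0.0], [-0.0, 0.0, -1.0]]
force: [-0.8, 0.3, -0.7]
grip_width: 0.05
[ 0.5301 -0.1581  0.1963] [[ 0.1499  0.9887  0.0001]
 [ 0.9887 -0.1499 -0.0001]
 [-0.0001  0.0001 -1.    ]] [-0.3923  0.1036  1.4221 -0.0001  1.6158 -0.2418] [-0.7612  0.271  -0.705 ] [-0.0092  0.0249  0.0383]
[ 0.5414 -0.0801  0.3385]
[261.5801 181.0245]
[261.5716 182.0391]
[([260.7, 177.9], 0.56)]
[([263.9, 242.3], 0.76), ([259.5, 175.0], 0.22)]
```

View pics/w1.png

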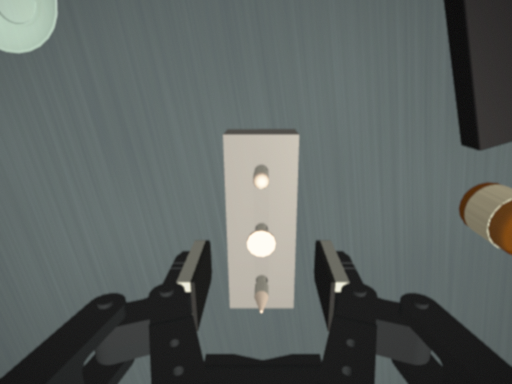

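The wrist picture shows the crown at about (261,181), right where the triangulated position projects. The disc is at (261,243) and the cone at (262,295). The fingers straddle the rack and line up with it. I'll descend.

```bash
python3 -m jog '[[[0,0,0],[0.1,-0.1,3],5],[[0,0,0],[0,0,3],5],[[0,0,0],[0,0,3],5],[[0,0,0],[0,0,2],5],[[0,0,0],[0,0,0],5]]'
python3 - <<'E'
from h import *
np.set_printoptions(precision=4,suppress=True)
s=snap('wrist','w2'); print(env.observe()['position'])
for z in (.075,.078): print(proj(s,[.529,-.157,z]))
print([(d['point'],d['confidence']) for d in env.spot_in('wrist','stub_round')[:3]])
E
```

```text
time: 3.55
position: [0.5267, -0.156, 0.0824]
eef_rot: [[0.149, 0.989, -0.007], [0.989, -0.149, 0.003], [0.002, -0.008, -1.0]]
force: [-0.5, 0.1, -0.1]
grip_width: 0.0499
[ 0.5282 -0.1565  0.0848]
[268.3765 246.9145]
[268.4339 249.7323]
[([267.2, 235.3], 0.8)]
```

View pics/w2.png

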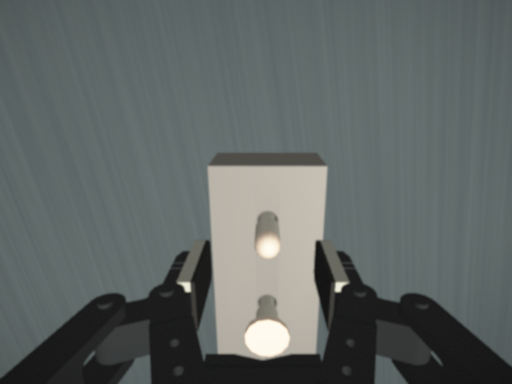

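Crown seen at about (267,245) against a prediction of (268,247), so the error is well under a millimetre. I'll go down to the grip and close.

```bash
python3 -m jog '[[[0,0,0],[0,0.05,1.5],4],[[0,0,0],[0,0,1.2],4],[[0,0,0],[0,0,0.85],4],[[0,0,0],[0,0,0],4],[[0,0,0],[0,0,0],4]]' 40;  python3 -m jog '[[[0,0,0],[0,0,0],2.5],[[0,0,0],[0,0,0],1],[[0,0,0],[0,0,0],1],[[0,0,0],[0,0,0],1],[[0,0,0],[0,0,0],1],[[0,0,0],[0,0,0],1]]' 60
```

```text
time: 4.15
position: [0.5296, -0.157, 0.0505]
eef_rot: [[0.148, 0.989, -0.001], [0.989, -0.148, 0.0], [0.0, -0.001, -1.0]]
force: [-0.5, -0.0, -0.4]
grip_width: 0.0399
time: 4.75
position: [0.5301, -0.1572, 0.0516]
eef_rot: [[0.148, 0.989, 0.001], [0.989, -0.148, -0.001], [-0.0, 0.001, -1.0]]
force: [-0.9, -0.3, 4.5]
grip_width: 0.012
```

```bash
python3 -m jog '[[[0,0,0],[0,0,0],1],[[0,0,0],[0,0,0],1]]'
python3 - <<'E'
from h import *
s=snap('wrist','w3'); snap('side','s3')
a=cv2.imread('pics/s3.png')[215:335,215:375]; cv2.imwrite('pics/s3z.png',cv2.resize(a,None,fx=5,fy=5,interpolation=cv2.INTER_CUBIC))
E
```

```text
time: 4.95
position: [0.5301, -0.1573, 0.0516]
eef_rot: [[0.148, 0.989, 0.001], [0.989, -0.148, -0.001], [-0.0, 0.001, -1.0]]
force: [-0.7, 0.6, 4.9]
grip_width: 0.0116
```

View pics/w3.png

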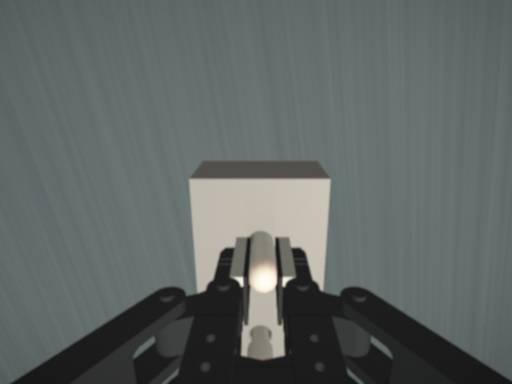

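View pics/s3z.png

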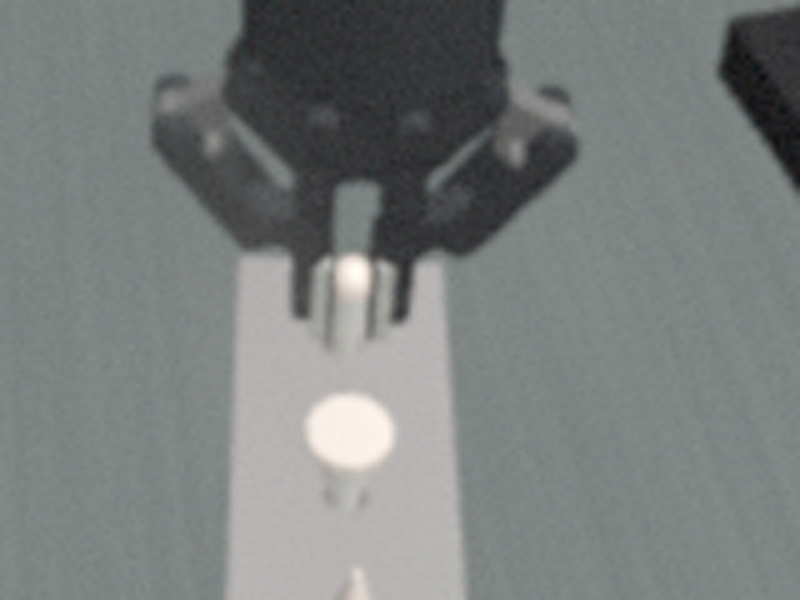

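The pads hold the stub's grip centrally, with the crown at (262,270) between them, and the disc and cone are untouched. Grip height is about 60 mm above the foot. I'll lift it slowly.

```bash
python3 -m jog '[[[0,0,0],[0,0,-0.5],1],[[0,0,0],[0,0,-1],1],[[0,0,0],[0,0,-2],1],[[0,0,0],[0,0,-2.5],1],[[0,0,0],[0,0,-2.5],1],[[0,0,0],[0,0,-2],1],[[0,0,0],[0,0,-0.5],1],[[0,0,0],[0,0,0],1]]'; python3 -m jog '[[[0,0,0],[2.5,-0.2,0],1],[[0,0,0],[4,-0.3,0],1],[[0,0,0],[4.5,-0.35,0],1],[[0,0,0],[4.5,-0.35,0],1],[[0,0,0],[4.5,-0.35,0],1],[[0,0,0],[4.5,-0.35,0],1],[[0,0,0],[4,-0.3,0],1],[[0,0,0],[3.0,-0.2,0],1]]';python3 -m jog '[[[0,0,0],[2.5,-0.2,0],1],[[0,0,0],[1.5,-0.1,0],1],[[0,0,0],[0.5,0,0],1],[[0,0,0],[0,0,0],1],[[0,0,0],[0,0,0],1]]'
python3 - <<'E'
from h import *
np.set_printoptions(precision=4,suppress=True)
o=env.observe();print(o['position'],o['eef_rot'],o['force'],o['ft_torque'],o['joint_positions'])
s=snap('wrist','w4'); snap('side','s4');snap('top','t4')
print(proj(s,[.5565,.2085,.085]), [(d['point'],d['confidence']) for d in env.spot_in('wrist','nut')[:3]])
a=cv2.imread('pics/s4.png')[60:180,200:360]; cv2.imwrite('pics/s4z.png',cv2.resize(a,None,fx=5,fy=5,interpolation=cv2.INTER_CUBIC))
E
```

```text
time: 5.85
position: [0.5302, -0.1572, 0.1617]
eef_rot: [[0.148, 0.989, 0.002], [0.989, -0.148, -0.001], [-0.001, 0.002, -1.0]]
force: [-0.1, 0.1, -0.9]
grip_width: 0.0119
time: 6.65
position: [0.5513, 0.1605, 0.1585]
eef_rot: [[0.146, 0.989, -0.004], [0.989, -0.146, -0.0], [-0.001, -0.004, -1.0]]
force: [1.0, -0.4, 0.1]
grip_width: 0.0118
time: 7.15
position: [0.5563, 0.2018, 0.1604]
eef_rot: [[0.149, 0.989, -0.001], [0.989, -0.149, -0.001], [-0.001, -0.0, -1.0]]
force: [-1.3, -0.1, -1.8]
grip_width: 0.0115
[0.5563 0.2018 0.1604] [[ 0.149   0.9888 -0.0006]
 [ 0.9888 -0.149  -0.001 ]
 [-0.001  -0.0005 -1.    ]] [-1.2944 -0.141  -1.8111] [ 0.0289 -0.0302 -0.0081] [ 0.2527  0.2038  1.3798 -0.0008  1.5588  0.4023]
[262.1517 191.6054] [([262.0, 174.9], 0.79)]
```

View pics/w4.png

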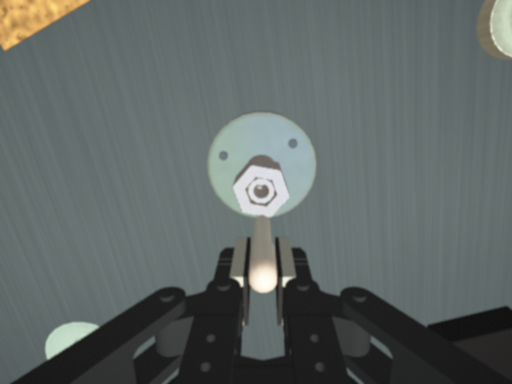

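View pics/s4z.png

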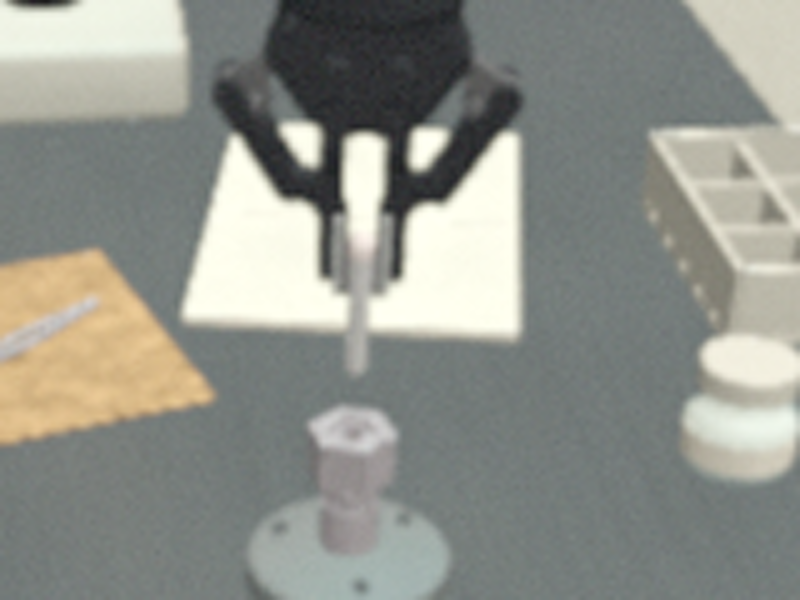

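Run:
```python
from h import *
np.set_printoptions(precision=4,suppress=True)
s=env.snapshot('side');w=env.snapshot('wrist');t=env.snapshot('top')
p=env.observe()['position'];print(p)
print('side foot',proj(s,[p[0],p[1],.1188]),'seen ~271.1,134', 'crown top wrist',proj(w,[p[0],p[1],.1868]),proj(w,[p[0],p[1],.1838]))
for z in (.083,.085): print('bore via wrist',onplane(w,(261.7,190.5),z))
a=cv2.imread('pics/w4.png')[145:305,212:312]; b=cv2.imread('pics/t4.png')[130:210,110:210]
cv2.imwrite('pics/z4.png',np.hstack([cv2.resize(a,None,fx=3.75,fy=3.75,interpolation=cv2.INTER_CUBIC),cv2.resize(b,None,fx=4,fy=7.5)[:,:]] ) )
```

```text
[0.5564 0.2024 0.161 ]
side foot [270.796  134.4992] seen ~271.1,134 crown top wrist [263.5598 282.7112] [263.5337 278.606 ]
bore via wrist [0.5564 0.2089 0.083 ]
bore via wrist [0.5565 0.2096 0.085 ]
```

View pics/z4.png

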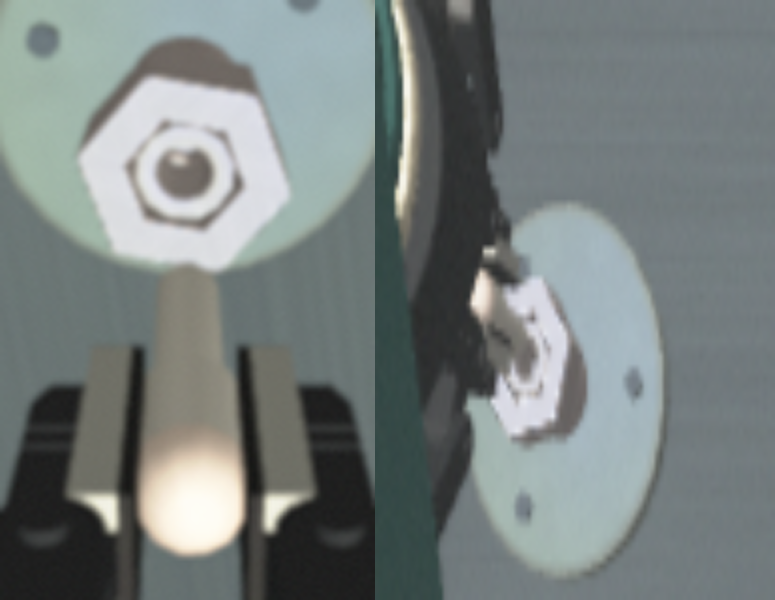

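The nut's bore is at about (260.5,191) in the wrist view, which puts it near (0.556, 0.2085). The stub hangs straight, with its foot at (262,216). The nut's start angle is unchanged. Next I'll move above the bore and stop just over the rim.

```bash
python3 -m jog '[[[0,0,0],[0.3,-0.06,0],1],[[0,0,0],[0.32,-0.06,0],1],[[0,0,0],[0,0,1],1],[[0,0,0],[0,0,1],1],[[0,0,0],[0,0,0.8],1],[[0,0,0],[0,0,0],1],[[0,0,0],[0,0,0],1]]'
python3 - <<'E'
from h import *
np.set_printoptions(precision=4,suppress=True)
s=snap('side','s5');w=snap('wrist','w5')
p=env.observe();print(p['position'],p['force'],p['ft_torque'])
a=cv2.imread('pics/w5.png')[170:320,200:325]; b=cv2.imread('pics/s5.png')[100:190,230:305]
cv2.imwrite('pics/z5.png',np.hstack([cv2.resize(a,(500,600),interpolation=cv2.INTER_CUBIC),cv2.resize(b,None,fx=4,fy=600/90,interpolation=cv2.INTER_CUBIC)] ) )
E
```

```text
time: 8.2
position: [0.5557, 0.2092, 0.132]
eef_rot: [[0.148, 0.989, -0.001], [0.989, -0.148, -0.0], [-0.001, -0.001, -1.0]]
force: [0.1, -0.2, -0.5]
grip_width: 0.0116
[0.5563 0.2093 0.1332] [-0.2431 -0.4802  0.4338] [-0.0281 -0.0095  0.0407]
```

View pics/z5.png

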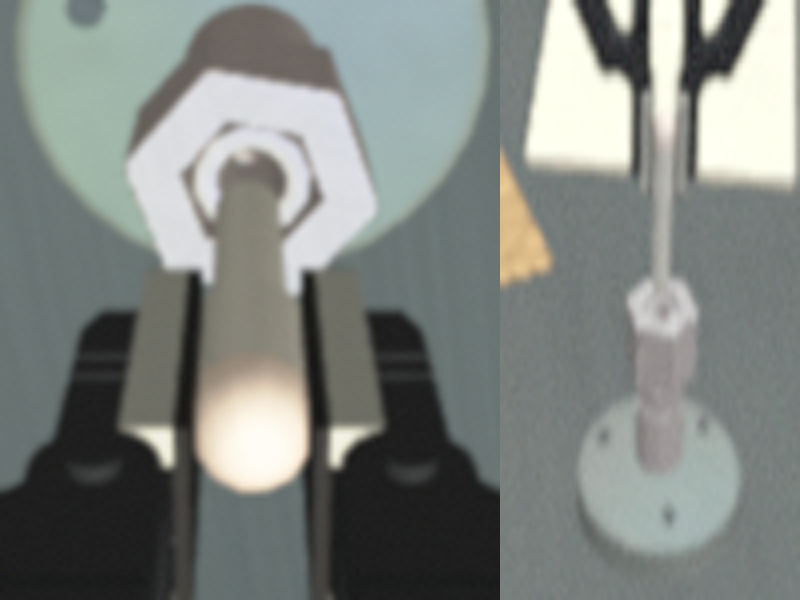

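The foot at (249,183) in the crop sits over the bore at (252,180), and the side view agrees. I'll lower it gently.

```bash
python3 -m jog '[[[0,0,0],[0,0,0.5],1],[[0,0,0],[0,0,0.4],1],[[0,0,0],[0,0,0.3],1],[[0,0,0],[0,0,0],1],[[0,0,0],[0,0,0],1]]'
```

```text
time: 8.8
position: [0.556, 0.2092, 0.1206]
eef_rot: [[0.148, 0.989, -0.0], [0.989, -0.148, -0.0], [-0.0, -0.0, -1.0]]
force: [-0.0, -0.9, -0.7]
grip_width: 0.0119
```

```bash
python3 -m jog '[[[0,0,0],[0,0,0.5],1],[[0,0,0],[0,0,0.5],1],[[0,0,0],[0,0,0.5],1],[[0,0,0],[0,0,0.2],1],[[0,0,0],[0,0,0],1],[[0,0,0],[0,0,0],1]]'
```

```text
time: 9.4
position: [0.556, 0.2091, 0.1036]
eef_rot: [[0.148, 0.989, -0.0], [0.989, -0.148, -0.0], [-0.0, -0.0, -1.0]]
force: [2.2, -1.9, -1.7]
grip_width: 0.0125
```

```bash
python3 -m jog '[[[0,0,0],[-0.05,0.03,0.2],1],[[0,0,0],[0,0,0.2],1],[[0,0,0],[0,0,0.2],1],[[0,0,0],[0,0,0],1],[[0,0,0],[0,0,0],1]]'; python3 -m jog '[[[0,0,0],[0,0,0.1],1],[[0,0,0],[0,0,0.1],1],[[0,0,0],[0,0,0],1]]'
```

```text
time: 9.9
position: [0.5564, 0.2091, 0.0977]
eef_rot: [[0.148, 0.989, 0.0], [0.989, -0.148, 0.001], [0.001, 0.0, -1.0]]
force: [0.9, 1.2, -1.4]
grip_width: 0.0117
time: 10.2
position: [0.5566, 0.209, 0.0961]
eef_rot: [[0.148, 0.989, 0.001], [0.989, -0.148, 0.001], [0.001, 0.001, -1.0]]
force: [1.2, 2.4, 0.2]
grip_width: 0.0114
```

```bash
python3 -m jog '[[[0,0,0],[0,0,0.1],1],[[0,0,0],[0,0,0],1],[[0,0,0],[0,0,0],1]]'; python3 -m jog '[[[0,0,0],[0,0,0.1],1],[[0,0,0],[0,0,0],1],[[0,0,0],[0,0,0],1]]';  python3 -m jog '[[[0,0,0],[0,0,0.05],1],[[0,0,0],[0,0,0.05],1],[[0,0,0],[0,0,0],1]]'
```

```text
time: 10.5
position: [0.5566, 0.209, 0.0954]
eef_rot: [[0.148, 0.989, 0.001], [0.989, -0.148, 0.0], [0.001, 0.001, -1.0]]
force: [0.1, 0.8, 3.6]
grip_width: 0.0116
time: 10.8
position: [0.5567, 0.2089, 0.0944]
eef_rot: [[0.148, 0.989, 0.001], [0.989, -0.148, 0.0], [0.001, 0.001, -1.0]]
force: [1.5, 0.4, 4.8]
grip_width: 0.0118
time: 11.1
position: [0.5568, 0.2089, 0.0935]
eef_rot: [[0.148, 0.989, 0.002], [0.989, -0.148, 0.0], [0.001, 0.002, -1.0]]
force: [0.9, 1.1, 4.9]
grip_width: 0.0118
```

```bash
python3 -m jog '[[[0,0,0],[0,0,0.05],1],[[0,0,0],[0,0,0],1],[[0,0,0],[0,0,0],1]]'; python3 -m jog '[[[0,0,0],[0,0,0.05],1],[[0,0,0],[0,0,0],1],[[0,0,0],[0,0,0],1]]'
```

```text
time: 11.4
position: [0.5568, 0.2089, 0.0929]
eef_rot: [[0.148, 0.989, 0.002], [0.989, -0.148, 0.0], [0.001, 0.002, -1.0]]
force: [-0.1, 1.3, 5.1]
grip_width: 0.0119
time: 11.7
position: [0.5568, 0.2089, 0.0926]
eef_rot: [[0.148, 0.989, 0.002], [0.989, -0.148, 0.0], [0.001, 0.002, -1.0]]
force: [2.1, 1.5, 5.9]
grip_width: 0.0116
```

```bash
python3 -m jog '[[[0,0,0],[0,0,0.05],1],[[0,0,0],[0,0,0],1],[[0,0,0],[0,0,0],1]]'
```

```text
time: 12.0
position: [0.5568, 0.2089, 0.0925]
eef_rot: [[0.148, 0.989, 0.002], [0.989, -0.148, 0.0], [0.001, 0.002, -1.0]]
force: [1.7, 1.1, 6.9]
grip_width: 0.0117
```

```bash
python3 -m jog '[[[0,0,0],[0,0,0.05],1],[[0,0,0],[0,0,0.05],1],[[0,0,0],[0,0,0],1],[[0,0,0],[0,0,0],1]]'
```

```text
time: 12.4
position: [0.5569, 0.2089, 0.0925]
eef_rot: [[0.148, 0.989, 0.002], [0.989, -0.148, 0.001], [0.001, 0.002, -1.0]]
force: [-0.8, 0.6, 10.6]
grip_width: 0.0115
```

```bash
python3 -m jog '[[[0,0,0],[0,0,0.05],1],[[0,0,0],[0,0,0.05],1],[[0,0,0],[0,0,0],1],[[0,0,0],[0,0,0],1]]'
```

```text
time: 12.8
position: [0.557, 0.2089, 0.0925]
eef_rot: [[0.148, 0.989, 0.003], [0.989, -0.148, 0.001], [0.001, 0.003, -1.0]]
force: [-2.5, 0.3, 14.5]
grip_width: 0.012
```

The z position stopped at 0.0925, where home should be 0.0926, while the push rose to 14.5 N. The stub is on the floor, and the plunger phase was about 5 N. I'll unload and release.

```bash
python3 -m jog '[[[0,0,0],[0,0,-0.1],1],[[0,0,0],[0,0,-0.1],1],[[0,0,0],[0,0,0],2],[[0,0,0],[0,0,0],4],[[0,0,0],[0,0,-0.1],6],[[0,0,0],[0,0,-0.2],6],[[0,0,0],[0,0,0],6]]'
python3 - <<'E'
from h import *
np.set_printoptions(precision=4,suppress=True)
s=snap('side','s6');w=snap('wrist','w6')
p=env.observe();print(p['position'],p['force'],p['ft_torque'],p['grip_width'])
x=[.5565,.2087]
print('crown top',proj(s,[*x,.119]),proj(w,[*x,.119]))
print('if 3mm high',proj(s,[*x,.122]))
a=cv2.imread('pics/w6.png')[160:310,200:325]; b=cv2.imread('pics/s6.png')[100:190,230:305]
cv2.imwrite('pics/z6.png',np.hstack([cv2.resize(a,(500,600),interpolation=cv2.INTER_CUBIC),cv2.resize(b,None,fx=4,fy=600/90,interpolation=cv2.INTER_CUBIC)] ) )
E
```

```text
time: 13.5
position: [0.5562, 0.2086, 0.0942]
eef_rot: [[0.148, 0.989, -0.0], [0.989, -0.148, -0.0], [-0.0, -0.0, -1.0]]
force: [0.5, 0.2, 0.5]
grip_width: 0.06
[0.5562 0.2087 0.0942] [-0.8846  1.4404  0.2066] [-0.0508 -0.0312  0.0102] 0.05992173975138358
crown top [270.4671 133.0634] [264.3834 281.7436]
if 3mm high [270.5081 131.8974]
```

View pics/z6.png

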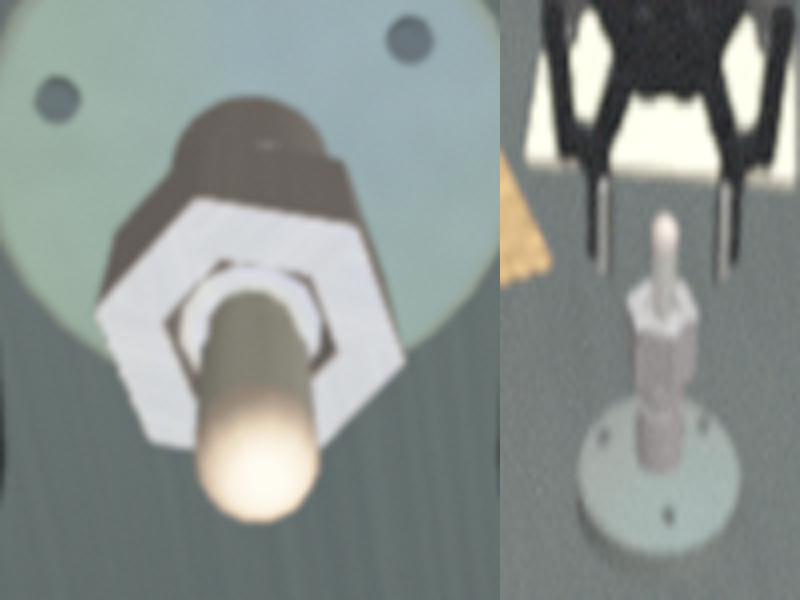

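The stub stands upright in the bore, released, with its crown at (258,470) in the crop. The nut's corners show at (200,197), (358,225), (406,360), (98,310) and (150,440). I'll compute the flat angle from them.

Run:
```python
from h import *
from scipy.optimize import least_squares
w=env.snapshot('wrist');o=env.observe()
C=[(200,197),(358,225),(406,360),(98,310),(150,440)]
P=np.array([onplane(w,(200+x/4-.4,160+y/4-.4),.085) for x,y in C])[:,:2]
def f(v):
    r=v[3]; M=np.array([[v[0]+r*np.cos(v[2]+k*np.pi/3),v[1]+r*np.sin(v[2]+k*np.pi/3)] for k in range(6)])
    return np.array([np.linalg.norm(M-p,axis=1).min() for p in P])
b=min((least_squares(f,[*P.mean(0),a,.0208]) for a in np.radians([0,15,30,45])),key=lambda r:r.cost)
a=np.degrees(b.x[2])%60; print(b.x,'corner',a,'flat',(a+30)%60,'res',b.fun)
R=np.array(o['eef_rot']);print('y ang',np.degrees(np.arctan2(R[1,1],R[0,1])),np.degrees(o['joint_positions']))
```

```text
[0.55586636 0.20903913 0.71369909 0.02041784] corner 40.89194568340185 flat 10.891945683401843 res [2.24400026e-04 5.08959614e-05 1.59572851e-04 1.85547192e-04
 4.05161740e-04]
y ang -8.507459819632102 [ 1.51044989e+01  1.42265122e+01  8.37155738e+01 -6.97541286e-03
  8.20673557e+01  2.36129215e+01]
```

```bash
python3 -m jog '[[[0,0,-8],[0,0,0],6],[[0,0,-8],[0,0,0],6],[[0,0,-8],[0,0,0],6],[[0,0,-8],[0,0,0],6],[[0,0,-8],[0,0,0],6],[[0,0,-8],[0,0,0],6],[[0,0,-8],[0,0,0],6],[[0,0,-8],[0,0,0],6]]' 60; python3 -m jog '[[[0,0,-8],[0,0,0],6],[[0,0,-8],[0,0,0],6],[[0,0,0],[0,0,0],6],[[0,0,0],[0,0,0],6]]'
python3 - <<'E'
from h import *
s=snap('side','s7');w=snap('wrist','w7')
p=env.observe();print(p['position'],p['force'],p['ft_torque'],p['grip_width'])
R=np.array(p['eef_rot']);print('y ang',np.degrees(np.arctan2(R[1,1],R[0,1])),np.degrees(p['joint_positions']))
a=cv2.imread('pics/w7.png')[140:384,120:400]; b=cv2.imread('pics/s7.png')[70:190,220:310]
cv2.imwrite('pics/z7.png',np.hstack([cv2.resize(a,(500,436),interpolation=cv2.INTER_CUBIC),cv2.resize(b,(300,436),interpolation=cv2.INTER_CUBIC)] ) )
E
```

```text
time: 14.45
position: [0.5562, 0.2087, 0.0943]
eef_rot: [[-0.827, 0.562, -0.0], [0.562, 0.827, -0.0], [-0.0, -0.0, -1.0]]
force: [0.0, 1.5, 0.1]
grip_width: 0.0601
time: 14.85
position: [0.5562, 0.2087, 0.0943]
eef_rot: [[-0.947, 0.32, -0.0], [0.32, 0.947, -0.0], [0.0, -0.0, -1.0]]
force: [0.1, -0.2, -0.2]
grip_width: 0.0601
[0.55622966 0.20875623 0.09427396] [-0.42404442 -0.0940421   0.15909225] [-0.0008929   0.01367376  0.00274845] 0.06011381614931121
y ang 71.38762310154668 [ 1.51082644e+01  1.42241286e+01  8.37141551e+01 -6.62891247e-03
  8.20643630e+01 -5.62784434e+01]
```

View pics/z7.png

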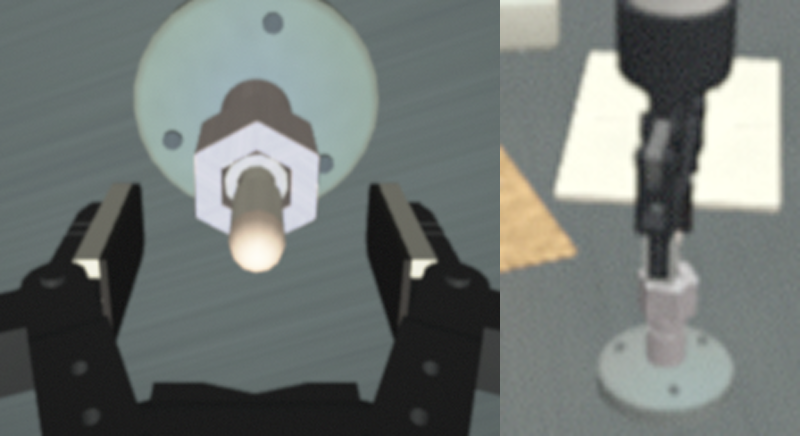

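The nut's flats lie square to the pads (left flat at col 195, right at 318, fingers at 140 and 370), and the stub is clear in between. I'll descend and close.

```bash
python3 -m jog '[[[0,0,0],[0,0,1],6],[[0,0,0],[0,0,1],6],[[0,0,0],[0,0,1],6],[[0,0,0],[0,0,0.7],6],[[0,0,0],[0,0,0],6],[[0,0,0],[0,0,0],6]]' 100; python3 -c "
from h import *
p=env.observe();print(p['position'],p['ft_torque'])"; python3 -m jog '[[[0,0,0],[0,0,0],4.5],[[0,0,0],[0,0,0],3.5],[[0,0,0],[0,0,0],3],[[0,0,0],[0,0,0],3],[[0,0,0],[0,0,0],3],[[0,0,0],[0,0,0],3]]'; python3 -c "
from h import *
p=env.observe();print(p['position'],p['ft_torque'],p['joint_positions'][5],p['effort'])
R=np.array(p['eef_rot']);print('y ang',np.degrees(np.arctan2(R[1,1],R[0,1])))"
```

```text
time: 15.55
position: [0.5561, 0.2087, 0.0569]
eef_rot: [[-0.948, 0.317, -0.001], [0.317, 0.948, -0.0], [0.0, -0.0, -1.0]]
force: [0.3, -0.1, -0.1]
grip_width: 0.0598
[0.55614784 0.20870981 0.05692066] [0.02122967 0.04714807 0.025998  ]
time: 16.15
position: [0.5568, 0.209, 0.0584]
eef_rot: [[-0.948, 0.318, 0.002], [0.318, 0.948, 0.001], [-0.001, 0.001, -1.0]]
force: [-0.8, 0.4, 6.5]
grip_width: 0.0345
[0.55679161 0.20896051 0.05837837] [ 0.05589534  0.15493615 -0.43006369] -0.9838226253605457 [  0.05774927 -37.75541425 -26.87689126  -0.24307092  -0.34314545
  -0.41793401]
y ang 71.47309161906269
```

```bash
cat > m.py <<'E'
from h import *
def m(n=4):
    p=env.observe();L=[p]
    for i in range(n): env.snapshot('side'); L.append(env.observe())
    R=np.array(L[-1]['eef_rot'])
    print('t',round(L[-1]['time'],2),'yang',round(float(np.degrees(np.arctan2(R[1,1],R[0,1]))),2),'tz',[round(float(q['ft_torque'][2]),3) for q in L],'mean',round(float(np.mean([q['ft_torque'][2] for q in L])),3),'F',np.round(L[-1]['force'],1),'p',np.round(L[-1]['position'],4),'eff6',round(float(np.mean([q['effort'][5] for q in L])),3),'w',round(L[-1]['grip_width'],4))
if __name__=='__main__':
    import sys; m(int(sys.argv[1]) if len(sys.argv)>1 else 4)
E
python3 m.py 2; python3 -m jog '[[[0,0,2],[0,0,-0.05],3],[[0,0,2],[0,0,-0.05],3]]' >/dev/null; python3 m.py 6;  python3 -m jog '[[[0,0,2],[0,0,0],3],[[0,0,2],[0,0,0],3]]' >/dev/null; python3 m.py 4
```

```text
t 16.25 yang 71.48 tz [-0.43, -0.438, -0.392] mean -0.42 F [-1.6 -0.5  4.6] p [0.5568 0.209  0.0584] eff6 -0.419 w 0.0345
t 16.75 yang 67.53 tz [0.388, 0.116, -0.125, -0.096, 0.003, -0.001, 0.014] mean 0.043 F [2.5 1.2 1.4] p [0.5567 0.2089 0.0584] eff6 0.047 w 0.0347
t 17.15 yang 63.52 tz [0.419, 0.122, -0.086, -0.115, -0.05] mean 0.058 F [1.9 1.1 1.3] p [0.5567 0.2089 0.0584] eff6 0.052 w 0.0343
```

```bash
sed -i "s/^if __name__.*/def q():\n    p=env.observe();R=np.array(p['eef_rot']);print(round(p['time'],2),round(float(np.degrees(np.arctan2(R[1,1],R[0,1]))),2),'tz',round(float(p['ft_torque'][2]),3),'e6',round(float(p['effort'][5]),3),'F',np.round(p['force'],1),'w',round(p['grip_width'],4))\n&/" m.py
cat > qq.py <<'E'
from m import q
q()
E
python3 -m jog '[[[0,0,2],[0,0,0],3]]'>/dev/null; python3 qq.py
python3 -m jog '[[[0,0,2],[0,0,0],3]]'>/dev/null; python3 qq.py
python3 -m jog '[[[0,0,2],[0,0,0],3]]'>/dev/null; python3 qq.py
python3 -m jog '[[[0,0,2],[0,0,0],3]]'>/dev/null; python3 qq.py
python3 -m jog '[[[0,0,2],[0,0,0],3]]'>/dev/null; python3 qq.py
python3 -m jog '[[[0,0,2],[0,0,0],3]]'>/dev/null; python3 qq.py
```

```text
17.25 61.55 tz 0.454 e6 0.043 F [2.6 0.3 1.2] w 0.0344
17.35 59.53 tz 0.467 e6 0.138 F [2.6 1.1 0.1] w 0.0344
17.45 57.53 tz 0.438 e6 0.142 F [1.7 0.3 1.4] w 0.0343
17.55 55.52 tz 0.43 e6 0.142 F [2.7 0.9 1.9] w 0.0343
17.65 53.53 tz 0.42 e6 0.142 F [2.7 1.  2.9] w 0.0343
17.75 51.52 tz 0.425 e6 0.142 F [2.3 0.2 2.3] w 0.0342
```

```bash
python3 -m jog '[[[0,0,2],[0,0,0],3]]'>/dev/null; python3 qq.py
python3 -m jog '[[[0,0,2],[0,0,0],3]]'>/dev/null; python3 qq.py
python3 -m jog '[[[0,0,2],[0,0,0],3]]'>/dev/null; python3 qq.py
python3 -m jog '[[[0,0,2],[0,0,0],3]]'>/dev/null; python3 qq.py
python3 -m jog '[[[0,0,2],[0,0,0],3]]'>/dev/null; python3 qq.py
python3 -m jog '[[[0,0,2],[0,0,0],3]]'>/dev/null; python3 qq.py
```

```text
17.85 49.52 tz 0.49 e6 0.142 F [2.4 0.7 1.2] w 0.0346
17.95 47.52 tz 0.442 e6 0.142 F [2.4 0.7 1.3] w 0.0345
18.05 45.52 tz 0.407 e6 0.142 F [2.5 0.4 1.4] w 0.0342
18.15 43.52 tz 0.449 e6 0.142 F [2.2 0.5 1.4] w 0.0344
18.25 41.53 tz 0.443 e6 0.142 F [1.8 0.5 0.9] w 0.0346
18.35 39.52 tz 0.435 e6 0.142 F [ 1.6 -0.2  1.2] w 0.0345
```

```bash
python3 -m jog '[[[0,0,2],[0,0,0],3]]'>/dev/null; python3 qq.py
python3 -m jog '[[[0,0,2],[0,0,0],3]]'>/dev/null; python3 qq.py
python3 -m jog '[[[0,0,2],[0,0,0],3]]'>/dev/null; python3 qq.py
python3 -m jog '[[[0,0,2],[0,0,0],3]]'>/dev/null; python3 qq.py
python3 -m jog '[[[0,0,2],[0,0,0],3]]'>/dev/null; python3 qq.py
python3 -m jog '[[[0,0,2],[0,0,0],3]]'>/dev/null; python3 qq.py
```

```text
18.45 37.52 tz 0.448 e6 0.142 F [2.  0.7 2.4] w 0.0343
18.55 35.52 tz 0.419 e6 0.142 F [1.7 0.2 1.2] w 0.0346
18.65 33.52 tz 0.495 e6 0.142 F [ 1.7 -0.2  1.5] w 0.0345
18.75 31.52 tz 0.472 e6 0.142 F [2.1 0.7 2. ] w 0.0345
18.85 29.52 tz 0.415 e6 0.142 F [ 1.6 -0.8  2.5] w 0.0344
18.95 27.52 tz 0.401 e6 0.142 F [1.3 0.1 2.7] w 0.0341
```

```bash
python3 -m jog '[[[0,0,2],[0,0,0],3]]'>/dev/null; python3 qq.py
python3 -m jog '[[[0,0,2],[0,0,0],3]]'>/dev/null; python3 qq.py
python3 -m jog '[[[0,0,2],[0,0,0],3]]'>/dev/null; python3 qq.py
python3 -m jog '[[[0,0,2],[0,0,0],3]]'>/dev/null; python3 qq.py
python3 -m jog '[[[0,0,2],[0,0,0],3]]'>/dev/null; python3 qq.py
```

```text
19.05 25.52 tz 0.41 e6 0.142 F [1.6 0.5 2.2] w 0.0344
19.15 23.52 tz 0.449 e6 0.145 F [1.6 0.5 0.6] w 0.0344
19.25 21.52 tz 0.411 e6 0.151 F [ 1.  -0.2  2.3] w 0.0345
19.35 19.53 tz 0.474 e6 0.163 F [2.2 0.4 1.8] w 0.0347
19.45 17.53 tz 0.471 e6 0.178 F [2.1 0.2 2.4] w 0.0343
```

```bash
python3 -m jog '[[[0,0,2],[0,0,0],3]]'>/dev/null; python3 qq.py
python3 -m jog '[[[0,0,2],[0,0,0],3]]'>/dev/null; python3 qq.py
python3 -m jog '[[[0,0,2],[0,0,0],3]]'>/dev/null; python3 qq.py
python3 -m jog '[[[0,0,2],[0,0,0],3]]'>/dev/null; python3 qq.py
```

```text
19.55 15.53 tz 0.521 e6 0.192 F [1.7 0.9 2.3] w 0.0346
19.65 13.53 tz 0.473 e6 0.207 F [1.4 0.2 1.7] w 0.0346
19.75 11.54 tz 0.553 e6 0.222 F [ 0.3 -0.   3. ] w 0.0345
19.85 9.54 tz 0.507 e6 0.238 F [0.1 0.1 3.1] w 0.0343
```

```bash
python3 -m jog '[[[0,0,2],[0,0,0],3]]'>/dev/null; python3 qq.py
python3 -m jog '[[[0,0,2],[0,0,0],3]]'>/dev/null; python3 qq.py
python3 -m jog '[[[0,0,2],[0,0,0],3]]'>/dev/null; python3 qq.py
python3 -m jog '[[[0,0,2],[0,0,0],3]]'>/dev/null; python3 qq.py
```

```text
19.95 7.54 tz 0.504 e6 0.254 F [ 1.5 -0.3  2. ] w 0.0341
20.05 5.54 tz 0.521 e6 0.27 F [1.2 0.1 2.6] w 0.0341
20.15 3.55 tz 0.591 e6 0.286 F [0.9 0.9 2.3] w 0.0344
20.25 1.56 tz 0.62 e6 0.302 F [ 1.1 -0.4  2.5] w 0.0344
```

```bash
python3 -m jog '[[[0,0,2],[0,0,0],3]]'>/dev/null; python3 qq.py
python3 -m jog '[[[0,0,2],[0,0,0],3]]'>/dev/null; python3 qq.py
python3 m.py 6
python3 - <<'E'
import numpy as np
d=np.array([(61.55,.454),(59.53,.467),(57.53,.438),(55.52,.43),(53.53,.42),(51.52,.425),(49.52,.49),(47.52,.442),(45.5,.407),(43.5,.449),(41.5,.443),(39.5,.435),(37.5,.448),(35.5,.419),(33.5,.495),(31.5,.472),(29.5,.415),(27.5,.401),(25.5,.41),(23.5,.449),(21.5,.411),(19.5,.474),(17.5,.471),(15.5,.521),(13.5,.473),(11.5,.553),(9.5,.507),(7.5,.504),(5.5,.521),(3.5,.591),(1.5,.62)])
from scipy.optimize import least_squares
for k in (None,.6):
    f=lambda v:v[0]+np.maximum(0,v[1]-d[:,0])*np.pi/180*(v[2] if k is None else k)-d[:,1]
    r=least_squares(f,[.43,20,.5]);print(k,r.x,r.cost)
E
```

```text
20.35 -0.44 tz 0.572 e6 0.318 F [0.5 0.2 1.7] w 0.0343
20.45 -2.44 tz 0.616 e6 0.335 F [ 1.6 -0.1  3.6] w 0.0346
t 20.75 yang -2.47 tz [0.616, 0.311, 0.103, 0.158, 0.148, 0.205, 0.254] mean 0.256 F [-0.5 -1.8  4.1] p [0.5561 0.2085 0.0584] eff6 0.257 w 0.0346
None [ 0.44007434 21.49999941  0.42330936] 0.01129220413678399
0.6 [ 0.4406365  17.93805932  0.5       ] 0.013028827766670985
```

The moment rose about 0.19 N·m above the baseline. The onset was at about 20–24° and the hand is now at −2.5°, so 0.36–0.46 rad past the bite by angle, or 0.32 rad if I use the nominal slope. All of these are inside the good band, so I'll release and go up.

```bash
python3 -m jog '[[[0,0,0],[0,0,0],4],[[0,0,0],[0,0,0],5],[[0,0,0],[0,0,0],6],[[0,0,0],[0,0,0],6],[[0,0,0],[0,0,-1],6],[[0,0,0],[0,0,-2],6],[[0,0,0],[0,0,-3],6],[[0,0,0],[0,0,-3],6]]'; python3 -m jog '[[[0,0,0],[0,0,-3],6],[[0,0,0],[0,0,-2],6],[[0,0,0],[0,0,0],6],[[0,0,0],[0,0,0],6]]'
python3 - <<'E'
from h import *
s=snap('side','s9');w=snap('wrist','w9');snap('top','t9')
p=env.observe();print(p['time'],p['position'],p['force'])
print('crown top side pred',proj(s,[.5565,.2088,.119]),'nut',proj(s,[.5565,.2088,.085]))
a=cv2.imread('pics/w9.png')[100:300,180:345]; b=cv2.imread('pics/s9.png')[100:190,230:305]
cv2.imwrite('pics/z9.png',np.hstack([cv2.resize(a,(495,600),interpolation=cv2.INTER_CUBIC),cv2.resize(b,(300,600),interpolation=cv2.INTER_CUBIC)] ) )
E
```

```text
time: 21.55
position: [0.556, 0.2087, 0.1496]
eef_rot: [[0.044, 0.999, -0.001], [0.999, -0.044, -0.0], [-0.0, -0.001, -1.0]]
force: [0.5, -0.1, 0.2]
grip_width: 0.06
time: 21.95
position: [0.5563, 0.2088, 0.1986]
eef_rot: [[0.044, 0.999, 0.001], [0.999, -0.044, 0.0], [0.0, 0.001, -1.0]]
force: [0.1, -0.5, -0.5]
grip_width: 0.0599
22.1 [0.55530442 0.20851512 0.19609969] [ 0.53319182 -0.30051406 -0.44595558]
crown top side pred [270.46114306 133.0418097 ] nut [270.00868666 145.92725858]
```

View pics/z9.png

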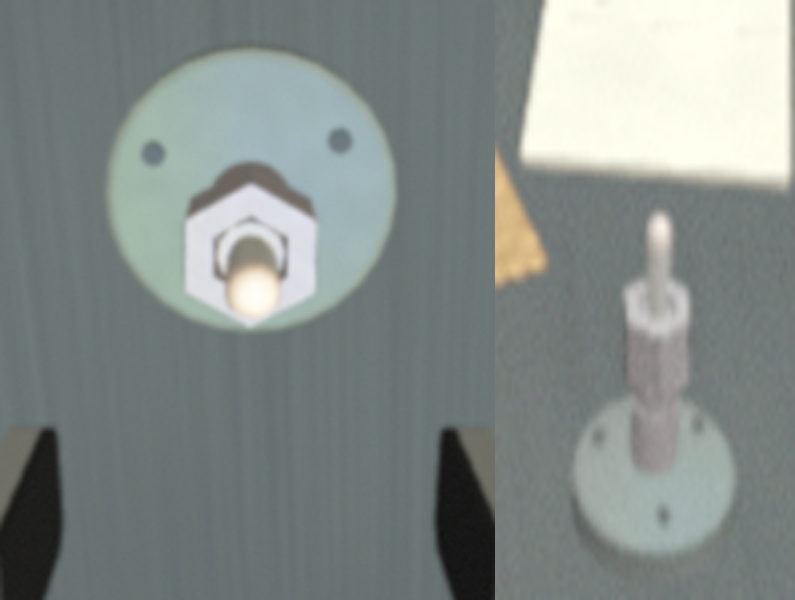

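View pics/s9.png

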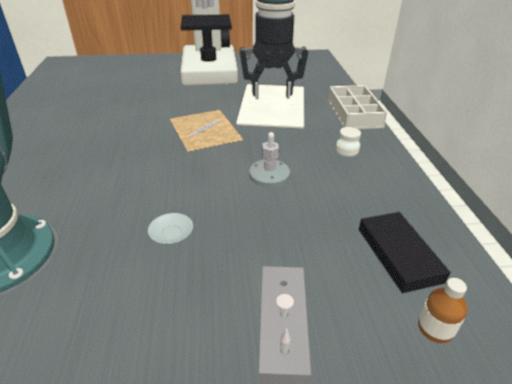

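Run:
```python
from h import *
w=env.snapshot('wrist');s=env.snapshot('side')
n=(180+251/3-.33,100+254.5/3-.33); N=onplane(w,n,.085); print(N)
for dz in (0,.003,.006):
    c=proj(w,[N[0],N[1],.112+dz]); print(dz,'crown centre crop',(c-[180,100]+.33)*3,'bottom edge',((c-[180,100]+.33)*3)[1]+.0065*324/(.34-.112-dz)*3)
print(-np.array(w['R']).T@w['t'])
```

```text
[0.55504452 0.20943517 0.085     ]
0 crown centre crop [250.88522074 286.86487582] bottom edge 314.57540213461647
0.003 crown centre crop [250.87092947 290.89465377] bottom edge 318.97465376834657
0.006 crown centre crop [250.85628931 295.02281448] bottom edge 323.4822739440716
[0.55872413 0.28747797 0.3381349 ]
```

Run:
```python
import cv2,numpy as np
a=cv2.imread('pics/w9.png')
print(a[190:214,264].tolist())
print(a[196,250:280].sum(1).tolist())
```

```text
[[188, 212, 228], [207, 228, 241], [222, 237, 248], [229, 244, 251], [236, 248, 253], [241, 251, 254], [244, 252, 254], [246, 253, 254], [246, 253, 255], [247, 253, 255], [246, 253, 255], [243, 252, 254], [239, 250, 254], [232, 246, 253], [222, 237, 248], [217, 226, 236], [220, 221, 224], [218, 216, 213], [197, 199, 191], [162, 169, 159], [133, 140, 129], [119, 123, 112], [116, 116, 105], [115, 116, 105]]
[671, 672, 674, 671, 628, 550, 561, 621, 666, 701, 722, 736, 744, 749, 750, 750, 750, 748, 744, 736, 724, 703, 667, 648, 663, 669, 670, 670, 670, 670]
```

The checks fit: the crown's edge at row 205.5 matches the home height to about 1 mm, within calibration. The nut's flats still match the hand's final angle. The disc and cone stand in the rack and the third hole is empty. The robot touches nothing, so I'll hand in.

```bash
python3 -c "
from bench import env
print(env.hand_in(), env.observe()['time'])"
```

```text
the job is handed in; nothing more can be done
the job is handed in; nothing more can be done
```

The round-crown stub is in the collet holder, pushed home and clamped, and the job was handed in at about 22 s. No verdict came back.

- **Insertion:** I gripped the stub about 60 mm above its foot, a little higher than the 58 mm asked. It slid in with a rub of about 5 N. The fingers stopped at z = 0.0925 m (0.0926 expected) while the push rose to 14.5 N, so I took it as fully home.
- **Nut:** I turned it about 74° clockwise in a single grasp. The moment held near 0.44 N·m until the bite, at about 50–54° of turn, and ended about 0.19 N·m higher. That is 0.36–0.46 rad past the bite, inside the good band.
- **Final checks:** The last pictures show the stub upright in the nut, the nut where I left it, and the disc and cone stubs still in the rack. The fingers are open and clear, about 80 mm above the crown.

**What disagreed:**
- **Moment slope:** The moment grew about 0.42–0.46 N·m per rad instead of the stated 0.6. Judged by moment alone, the nut is about 0.32 rad past the bite, which is still in the band.
- **Stub height:** In the pictures the stub looks about 1 mm higher than home, which is within the 2 mm camera calibration.

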